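Switch on the warmer under the glazed test tiles

ROBOT

A 6-joint arm with a two-finger parallel gripper is mounted at the origin on a cart in front of the work surface, level with it; the furniture and walls round the work are solid. World frame = base frame: x ahead of the robot, y to its left, z up, the work surface at z = 0. Lengths are in m, angles in rad, forces in N, time in s.
With the tool pointing down it reaches from about 0.425 to 0.95 m from the base axis. Payload 3.5 kg.
Tool frame: the origin (TCP) lies midway between the tips of the shut fingers; the grasp point (between the pads) lies grasp_offset behind it (grasp_offset is the distance from the TCP to the grasp point, in m); z points along the fingers, y is the direction in which the jaws open and shut (so a half turn about z gives the same grasp; the last joint's range is limited). The gripper opens to 85 mm and grips with 20 to 120 N. Pads are 22 mm wide; open, the fingers measure 114 mm over their backs; the gripper's body (76 mm by 85 mm) begins 54 mm behind the grasp point. The pads swing forward as they close: fully open they stand 13 mm farther back than shut.
Start: joints at [1, 0.286, 1.577, -0, 1.279, -0.15], TCP at [0.276, 0.616, 0.231] pointing down, gripper open.
Joint ranges: [-2.77, 2.77], [-0.9, 2.22], [0.21, 2.48], [-1.53, 4.67], [0.24, 2.81], [-2.84, 2.84]. Speed limits (rad/s): [2.79, 2.79, 3.14, 3.14, 3.14, 3.14].

INTERFACE

Orientations are given as a unit quaternion [x, y, z, w].
In Python, from plant import * gives the robot as it stands.
- The arm moves only by the tool jog_arm, never from a script. Its argument "targets" is text: rows parted by semicolons, each of 7 numbers parted by spaces: the shift along the world's x, y, z in mm, then the turn, a rotation vector about the world's x, y, z in degrees, then the gripper's target within -1 to 1 (fully open at 1, half-way at 0, shut at -1). A call has 1 to 10 rows; each row shifts and turns the pose as measured when the row begins; what a row does not reach is not made up. A row lasts 1/12 s, in which the tool goes at most 41.7 mm and 7.16 degrees, less where a joint would pass 70% of its speed; a pose out of reach is approached as far as the arm can. A call with a gripper value outside its range is refused whole. The fingers move at their own pace and stop on an object; "force" is the grip in N (left out, the last holds). Time passes only in rows, so rows that do not move let the fingers close. It gives the time, the measured TCP pose, the force and the opening at its end, in the units of the state.
- get_state(): the state, without advancing time (a new reading comes with each control period).
- read_camera(name): name is "side" or "top" or "wrist"; returns a dict with "pixels" (480x640x3 uint8, blue, green, red), "mtx" (3x3 intrinsics, pixels), "dist_coeffs" ([k1, k2, p1, p2, k3] as OpenCV has them; the pictures are not rectified), "world_from_camera" (4x4, takes a point from camera to world coordinates). Camera axes: x right, y up, looking along -z (the intrinsics and any distortion apply to the point x, -y, -z); pixel columns grow to the right and rows downward; lengths in m; the calibration is good to about 2 mm. A picture is of the moment at which its call begins. There is no depth.
- sign_off(): hands the job in, once; it reports no verdict.
Trained networks look in a picture, given as the dict that the camera call returned (one of the last four; its "shot" number tells which), for a name from the list of things; names that differ only in an ending like _2 or _b are one class to them, and where a whole thing is asked for, a point or a joint stands for the part that bears it (a point fixed in the world has none). Each returns a list of dicts, best first, with "p" (0 to 1); they miss things now and then, are a little off and sometimes report something else, mostly with a low value. They report only what shows in the picture. A call takes as long as a camera call. They do not tell look-alikes from the thing itself.
- spot_in(target, picture): "uv" ([column, row] in pixels, amid what is visible of it).
- silhouettes(target, picture): "mask" (480x640 bool, what is visible of it) and "uv" ([column, row] in pixels, amid what is visible of it).
- mark_of(target, picture): "uv" ([column, row] in pixels: a listed point, or the origin of a listed thing).
The state is a dict: "time": time; "qpos": joint angles; "dq": joint speeds; "joint_efforts": joint torques, N m; "eef_pos": TCP position; "tcp_rot": TCP orientation; "contact_force": force on the tool from outside, world axes, zero at the start; "wrist_torque": the same for the moment, N m; "opening": opening from 0.0 (shut) to 1.0 (fully open).
Only numpy, scipy, OpenCV 4.12 (cv2) and the standard library are available. Lean on these libraries where they do the work, as an engineer would, in place of code of your own. Each camera call takes 0.05 s, during which the arm holds its last target.

TASK

Each toggle on the tile warmer switches the bay straight in front of it. Switch on the two toggles that belong to the bays holding the rectangular test tiles, pushing each lever fully over, away from the bays; leave the toggles of the bays with the round buttons off, and leave the tiles lying where they are.

Things in the scene. Friction and masses are not known exactly. Their poses are not given: they have to be found in the camera images.
- warmer: Grey tile warmer, fixed on the table: a box 140 (x) by 200 (y) by 42 mm high, four bays in a row near the robot, a toggle straight beyond each. Origin: centre of its underside, on the table; x points from bays to toggles (away from the robot), y along the row to the left, z up. Bay centres x=-33, y=+66, +22, -22, -66 mm; each bay 57 x 41 mm, 6 mm deep, 3 mm ribs between.
- toggle_1 (a joint): Toggle 1 from the left, pivot at x=+38, y=+66, z=44 mm in the warmer's frame (deck z=42). Steel bat lever, 50 mm from pivot to tip, 8 mm thick below, 11 mm above. Value in rad: 0 = off, leaning 29 deg to the bays (tip at x=+14, z=88 mm); 1.0 = on, leaning 29 deg away (tip x=+62), at its stop. Starts at 0 to 0.08, stays where left, moves with about 2 N at mid-lever, no snap.
- toggle_2 (a joint): Toggle 2 from the left, pivot at x=+38, y=+22, z=44 mm in the warmer's frame (deck z=42). Steel bat lever, 50 mm from pivot to tip, 8 mm thick below, 11 mm above. Value in rad: 0 = off, leaning 29 deg to the bays (tip at x=+14, z=88 mm); 1.0 = on, leaning 29 deg away (tip x=+62), at its stop. Starts at 0 to 0.08, stays where left, moves with about 2 N at mid-lever, no snap.
- toggle_3 (a joint): Toggle 3 from the left, pivot at x=+38, y=-22, z=44 mm in the warmer's frame (deck z=42). Steel bat lever, 50 mm from pivot to tip, 8 mm thick below, 11 mm above. Value in rad: 0 = off, leaning 29 deg to the bays (tip at x=+14, z=88 mm); 1.0 = on, leaning 29 deg away (tip x=+62), at its stop. Starts at 0 to 0.08, stays where left, moves with about 2 N at mid-lever, no snap.
- toggle_4 (a joint): Toggle 4 from the left, pivot at x=+38, y=-66, z=44 mm in the warmer's frame (deck z=42). Steel bat lever, 50 mm from pivot to tip, 8 mm thick below, 11 mm above. Value in rad: 0 = off, leaning 29 deg to the bays (tip at x=+14, z=88 mm); 1.0 = on, leaning 29 deg away (tip x=+62), at its stop. Starts at 0 to 0.08, stays where left, moves with about 2 N at mid-lever, no snap.
- tile_a_center (a point): Centre (half-way up) of a rectangular terracotta test tile, 34 x 52 x 9 mm, half of its top teal-glazed. It lies loose and flat in one of the four bays, its length along the warmer's x, its top 3 mm above the rim. Either tile may be in any bay; the other two bays hold round terracotta buttons, 36 mm across and 9 mm thick.
- tile_b_center (a point): Centre (half-way up) of a rectangular terracotta test tile, 34 x 52 x 9 mm, half of its top brown-glazed. It lies loose and flat in one of the four bays, its length along the warmer's x, its top 3 mm above the rim. Either tile may be in any bay; the other two bays hold round terracotta buttons, 36 mm across and 9 mm thick.
There are look-alikes about, which are no part of the job. Leave any yellow look-alike of the part that bears tile_a_center alone.

How it is judged:
At the end, for the whole second after the job is handed in: Both toggles whose bays hold a rectangular tile are on (0.7 rad or more of the 1.0 rad throw), the other two are off (under 0.2 rad), and each tile lies within 15 mm of where it started ((value of joint toggle_1 above 0.7 rad or y of tile_a_center in the frame of warmer below 0.048 m or y of tile_a_center in the frame of warmer above 0.084 m) and (value of joint toggle_1 above 0.7 rad or y of tile_b_center in the frame of warmer below 0.048 m or y of tile_b_center in the frame of warmer above 0.084 m) and (value of joint toggle_1 below 0.2 rad or y of tile_a_center in the frame of warmer between 0.048 and 0.084 m or y of tile_b_center in the frame of warmer between 0.048 and 0.084 m) and (value of joint toggle_2 above 0.7 rad or y of tile_a_center in the frame of warmer below 0.004 m or y of tile_a_center in the frame of warmer above 0.04 m) and (value of joint toggle_2 above 0.7 rad or y of tile_b_center in the frame of warmer below 0.004 m or y of tile_b_center in the frame of warmer above 0.04 m) and (value of joint toggle_2 below 0.2 rad or y of tile_a_center in the frame of warmer between 0.004 and 0.04 m or y of tile_b_center in the frame of warmer between 0.004 and 0.04 m) and (value of joint toggle_3 above 0.7 rad or y of tile_a_center in the frame of warmer below -0.04 m or y of tile_a_center in the frame of warmer above -0.004 m) and (value of joint toggle_3 above 0.7 rad or y of tile_b_center in the frame of warmer below -0.04 m or y of tile_b_center in the frame of warmer above -0.004 m) and (value of joint toggle_3 below 0.2 rad or y of tile_a_center in the frame of warmer between -0.04 and -0.004 m or y of tile_b_center in the frame of warmer between -0.04 and -0.004 m) and (value of joint toggle_4 above 0.7 rad or y of tile_a_center in the frame of warmer below -0.084 m or y of tile_a_center in the frame of warmer above -0.048 m) and (value of joint toggle_4 above 0.7 rad or y of tile_b_center in the frame of warmer below -0.084 m or y of tile_b_center in the frame of warmer above -0.048 m) and (value of joint toggle_4 below 0.2 rad or y of tile_a_center in the frame of warmer between -0.084 and -0.048 m or y of tile_b_center in the frame of warmer between -0.084 and -0.048 m) and distance of each of tile_a_center, tile_b_center from where it was at the start of the episode below 0.015 m); the robot touches nothing.
It fails at once if toggle 1, whose bay holds no tile, is flipped (past 0.4 rad) (value of joint toggle_1 above 0.4 rad and (y of tile_a_center in the frame of warmer below 0.048 m or y of tile_a_center in the frame of warmer above 0.084 m) and (y of tile_b_center in the frame of warmer below 0.048 m or y of tile_b_center in the frame of warmer above 0.084 m)).
It fails at once if toggle 2, whose bay holds no tile, is flipped (past 0.4 rad) (value of joint toggle_2 above 0.4 rad and (y of tile_a_center in the frame of warmer below 0.004 m or y of tile_a_center in the frame of warmer above 0.04 m) and (y of tile_b_center in the frame of warmer below 0.004 m or y of tile_b_center in the frame of warmer above 0.04 m)).
It fails at once if toggle 3, whose bay holds no tile, is flipped (past 0.4 rad) (value of joint toggle_3 above 0.4 rad and (y of tile_a_center in the frame of warmer below -0.04 m or y of tile_a_center in the frame of warmer above -0.004 m) and (y of tile_b_center in the frame of warmer below -0.04 m or y of tile_b_center in the frame of warmer above -0.004 m)).
It fails at once if toggle 4, whose bay holds no tile, is flipped (past 0.4 rad) (value of joint toggle_4 above 0.4 rad and (y of tile_a_center in the frame of warmer below -0.084 m or y of tile_a_center in the frame of warmer above -0.048 m) and (y of tile_b_center in the frame of warmer below -0.084 m or y of tile_b_center in the frame of warmer above -0.048 m)).
It fails at once if a tile is shifted by more than 25 mm (distance of any of tile_a_center, tile_b_center from where it was at the start of the episode above 0.025 m).
It also fails if it takes over 32 s, if anything falls off the work surface, if the arm or the gripper's body presses on something with over 40 N, if the wrist force passes 120 N, or if a joint passes its speed limit or range.

## Working session

There is one attempt and no reset: what is moved stays moved. The work goes in short steps, Python scripts to look and compute and a tool call to move; the robot and the scene stay as the last step left them, time stands still between calls to the robot, and variables do not carry over. Pictures are saved under pics/ and viewed, and the job is handed in when it is done.

Besides the shell and the picture viewer there is one more tool, called after ">>>" in YAML: its name, and indented under it one key for each argument. jog_arm: Moves the arm, as the interface text tells. Its arguments: {"type":"object","properties":{"targets":{"type":"string"},"force":{"type":"number"}},"required":["targets"]}

```bash
mkdir -p pics; python3 - <<'E'
from plant import *
import cv2,pickle
s=get_state();print(s)
D={}
for n in("top","side"):
    p=read_camera(n);cv2.imwrite(f"pics/{n}0.png",p["pixels"]);D[n]=p
    print(n,p["mtx"],p["dist_coeffs"],p["world_from_camera"])
    for t in("warmer","toggle_1","tile_a_center"):
        for r in mark_of(t,p)[:8]: print(n,t,r["uv"],r["p"])
    for r in spot_in("tile_a_center",p)[:6]: print("spot",r["uv"],r["p"])
pickle.dump(D,open("d.pkl","wb"))
E
```

```text
{'time': 0.0, 'qpos': array([ 9.99972926e-01,  2.87190726e-01,  1.57816801e+00,  2.18834607e-05,
        1.27860355e+00, -1.50020044e-01]), 'dq': array([-0.00069946,  0.00144288,  0.00074123,  0.0014823 ,  0.00090873,
       -0.00087484]), 'joint_efforts': array([-8.84798283e-06, -4.05963814e+01, -2.92636800e+01, -1.29657524e-04,
        5.79869054e-03, -1.68544295e-05]), 'eef_pos': array([0.27535681, 0.61556639, 0.22993534]), 'tcp_rot': array([ 2.08855684e-01,  9.77945755e-01, -1.10499518e-03, -4.27648860e-04]), 'contact_force': array([-0.07998265,  0.06146991,  0.76771411]), 'wrist_torque': array([-0.03749505, -0.03921926,  0.00580305]), 'opening': 0.9996353056436443}
top [[482.36115748   0.         317.40576226]
 [  0.         482.36115748 241.1265835 ]
 [  0.           0.           1.        ]] [-0.12551066  0.          0.          0.          0.        ] [[-0.08119558  0.97312634 -0.2154818   0.36265774]
 [-0.99669254 -0.07854731  0.02083967  0.00972962]
 [ 0.00335412  0.21646119  0.97628546  0.89791118]
 [ 0.          0.          0.          1.        ]]
top warmer [300.9, 268.4] 0.68Traceback (most recent call last):
  File "<stdin>", line 9, in <module>
ValueError: it knows: tile_a_center, tile_b_center, warmer
```

```bash
python3 - <<'E'
from plant import *
import cv2,pickle
D={}
for n in("top","side"):
    p=read_camera(n);cv2.imwrite(f"pics/{n}0.png",p["pixels"]);D[n]=p
    if n=="side":print(n,p["mtx"],p["dist_coeffs"],p["world_from_camera"])
    for t in("warmer","tile_a_center"):
        for r in mark_of(t,p)[:8]: print(n,t,r["uv"],r["p"])
    for r in spot_in("tile_a_center",p)[:6]: print("spot",r["uv"],r["p"])
    try:
        for r in spot_in("toggle_1",p)[:6]: print("spottog",r["uv"],r["p"])
    except Exception as e: print(e)
pickle.dump(D,open("d.pkl","wb"))
E
```

```text
top warmer [302.2, 268.6] 0.77
top warmer [342.5, 278.6] 0.37
top tile_a_center [399.3, 266.7] 0.91
top tile_a_center [293.1, 283.6] 0.65
spot [291.0, 284.5] 0.82
spot [399.7, 266.8] 0.75
spottog [312.9, 246.7] 0.48
spottog [335.4, 245.2] 0.43
spottog [259.5, 256.3] 0.38
side [[440.94406202   0.         315.54691813]
 [  0.         440.94406202 245.05940672]
 [  0.           0.           1.        ]] [0.0365869 0.        0.        0.        0.       ] [[ 0.99965568  0.01054285  0.02402844  0.55701816]
 [ 0.01699179  0.43770313 -0.89895898 -0.77712272]
 [-0.01999491  0.89905774  0.43737328  0.45344395]
 [ 0.          0.          0.          1.        ]]
side tile_a_center [292.1, 319.4] 0.57
side tile_a_center [286.8, 251.1] 0.47
spot [306.6, 323.0] 0.46
spot [295.2, 253.2] 0.43
spottog [310.3, 227.2] 0.48
spottog [310.5, 246.0] 0.45
spottog [314.9, 258.3] 0.43
```

View pics/top0.png

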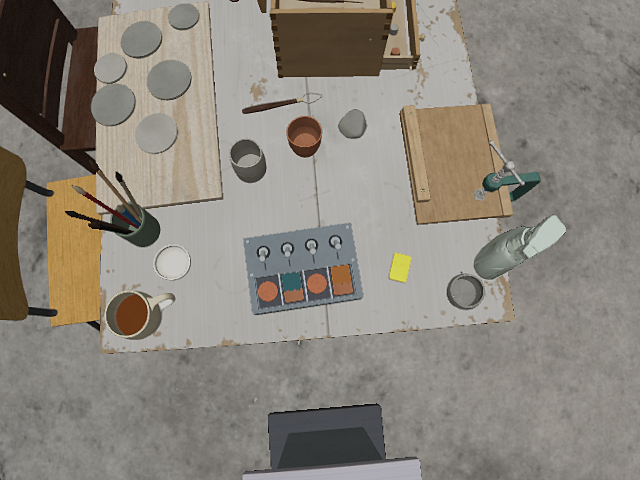

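View pics/side0.png

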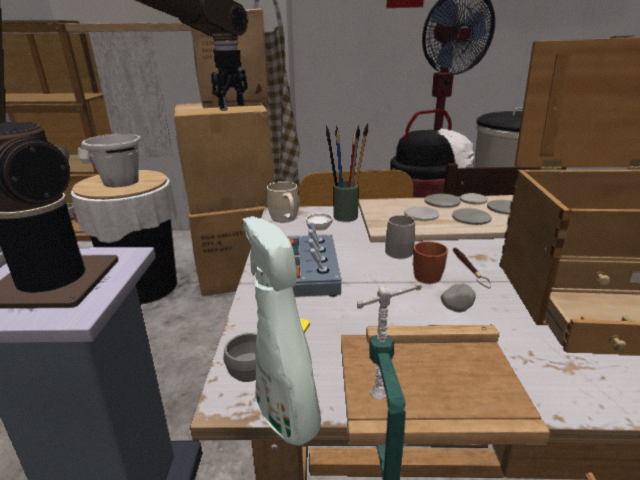

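Top view: the warmer is at about (302, 268). Its bays from left (+y) hold a round button (268,291), a teal tile (293,289), a round button (317,283) and a brown tile (342,279), so the toggles should be 2 and 4. The yellow look-alike lies at (400,267). I'll zoom in and fit the warmer's pose.

```bash
python3 - <<'E'
import pickle,cv2
p=pickle.load(open("d.pkl","rb"))
im=p["top"]["pixels"][210:325,235:375]
cv2.imwrite("pics/z.png",cv2.resize(im,None,fx=5.5,fy=5.2,interpolation=cv2.INTER_CUBIC)[:600,:800])
E
```

```text
(no output)
```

View pics/z.png

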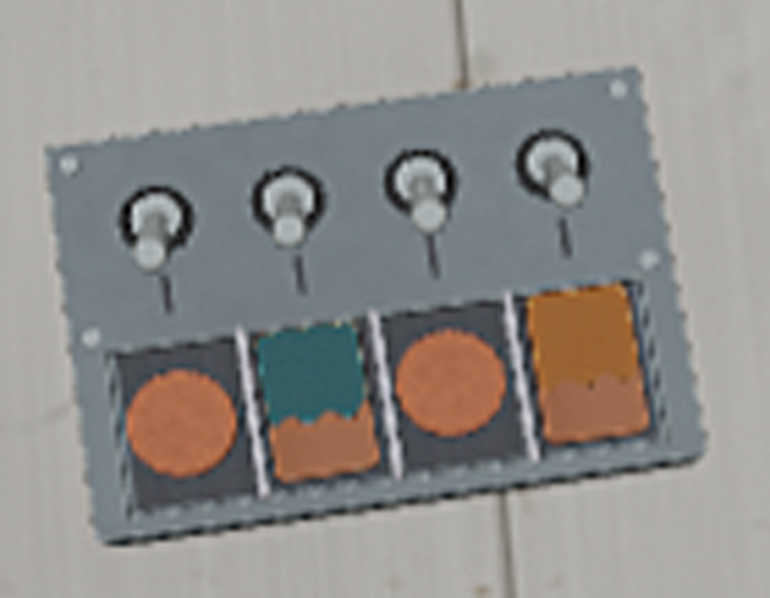

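The zoom confirms it: button, teal tile, button, brown tile. The bezels are at about (157,224), (288,207), (421,187) and (553,167) in the zoom, with clear deck corners. I'll fit the pose with these.

```bash
cat > h.py <<'E'
import numpy as np,cv2
from scipy.optimize import least_squares
def proj(P,c):
    T=np.linalg.inv(c["world_from_camera"]);q=np.asarray(P,float)@T[:3,:3].T+T[:3,3]
    q=q*[1,-1,-1]
    return cv2.projectPoints(q.reshape(-1,1,3),np.zeros(3),np.zeros(3),c["mtx"],np.array(c["dist_coeffs"],float))[0].reshape(-1,2)
def W(v,M):
    M=np.asarray(M)/1000;c,s=np.cos(v[2]),np.sin(v[2])
    return np.c_[v[0]+c*M[:,0]-s*M[:,1],v[1]+s*M[:,0]+c*M[:,1],M[:,2]]
E
python3 - <<'E'
import pickle;from h import *
d=pickle.load(open("d.pkl","rb"));c=d["top"]
z=np.array([[48,147],[638,68],[157,224],[288,207],[421,187],[553,167],[255,412],[388,392],[523,375]],float)
uv=z/[5.5,5.2]+[235,210]-.4
M=[[70,100,42],[70,-100,42],[38,66,42],[38,22,42],[38,-22,42],[38,-66,42],[-33,44,42],[-33,0,42],[-33,-44,42]]
r=least_squares(lambda v:(proj(W(v,M),c)-uv).ravel(),[.5,0,.1])
print(r.x,np.degrees(r.x[2]));print(np.round(r.fun.reshape(-1,2),2))
s=d["side"];im=s["pixels"].copy()
K=[[sx*70,sy*100,z] for z in(0,42) for sx in(-1,1) for sy in(-1,1)]+[[38,y,44]for y in(66,22,-22,-66)]+[[14,y,88]for y in(66,22,-22,-66)]
print(W(r.x,K[8:]))
for p in proj(W(r.x,K),s): cv2.circle(im,tuple(int(a*16)for a in p),20,(0,0,255),-1,cv2.LINE_AA,4)
cv2.imwrite("pics/s1.png",cv2.resize(im[200:310,230:370],None,fx=5,fy=5))
im=c["pixels"].copy()
im=cv2.resize(im[210:325,235:375],None,fx=5,fy=5)
for p in proj(W(r.x,K),c): cv2.circle(im,tuple(int((a-o)*5)for a,o in zip(p,(235,210))),3,(0,0,255),-1)
cv2.imwrite("pics/t1.png",im)
E
```

```text
[0.5053021  0.02225761 0.06998849] 4.01004520161834
[[-0.65  0.25]
 [ 0.24 -0.49]
 [ 0.18 -0.27]
 [ 0.41 -0.56]
 [ 0.24 -0.28]
 [ 0.19  0.02]
 [-0.31  0.43]
 [-0.06  0.62]
 [-0.23  0.21]]
[[ 0.5385936   0.09075342  0.044     ]
 [ 0.54167058  0.04686114  0.044     ]
 [ 0.54474756  0.00296886  0.044     ]
 [ 0.54782454 -0.04092342  0.044     ]
 [ 0.51465236  0.08907507  0.088     ]
 [ 0.51772934  0.04518279  0.088     ]
 [ 0.52080632  0.00129051  0.088     ]
 [ 0.5238833  -0.04260177  0.088     ]]
```

View pics/s1.png

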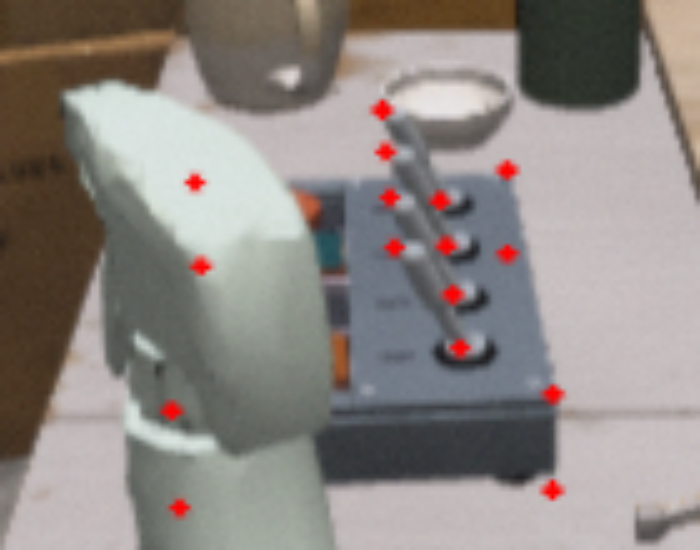

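View pics/t1.png

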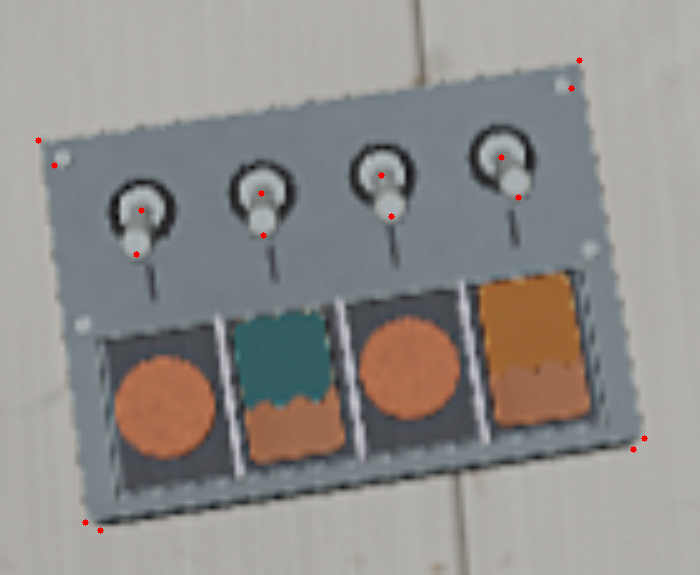

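The fit agrees with both views to about 2 mm. Next I'll travel high, shut the fingers and turn the jaw axis along the warmer's y.

>>> jog_arm:
  targets: "10 -38 0 0 0 7 -1;14 -38 0 0 0 7 -1;14 -38 0 0 0 7 -1;14 -38 0 0 0 7 -1;14 -38 0 0 0 0 -1;14 -38 0 0 0 0 -1;14 -38 0 0 0 0 -1;14 -38 0 0 0 0 -1;14 -38 0 0 0 0 -1;14 -38 0 0 0 0 -1"

```text
time: 1.43
eef_pos: [0.4095, 0.2304, 0.2307]
tcp_rot: [-0.045, 0.999, 0.001, 0.002]
contact_force: [0.8, 1.1, 0.7]
opening: 0.002
```

>>> jog_arm:
  targets: "15 -37 -5 0 0 -1 -1;15 -37 -5 0 0 0 -1;15 -37 -5 0 0 0 -1;15 -37 -5 0 0 0 -1;15 -35 -5 0 0 0 -1;4 -4 -5 0 0 0 -1;0 0 0 0 0 0 -1"

```text
time: 2.02
eef_pos: [0.4926, 0.0282, 0.2041]
tcp_rot: [-0.031, 0.999, 0.001, 0.008]
contact_force: [-0.4, 1.1, -0.3]
opening: 0.002
```

>>> jog_arm:
  targets: "-4 15 0 0 0 0 -1;0 0 0 0 0 0 -1;0 0 -30 0 0 0 -1;0 0 -35 0 0 0 -1;0 0 -35 0 0 0 -1;0 0 -15 0 0 0 -1;0 0 0 0 0 0 -1"

```text
time: 2.6
eef_pos: [0.4902, 0.0481, 0.0911]
tcp_rot: [-0.035, 0.999, -0.0, 0.014]
contact_force: [0.1, 0.5, 0.5]
opening: 0.002
```

```bash
python3 - <<'E'
from plant import *
import cv2
s=get_state();print(s["time"],s["eef_pos"])
t=read_camera("top");cv2.imwrite("pics/t2.png",cv2.resize(t["pixels"][190:325,225:385],None,fx=5,fy=4.4,interpolation=cv2.INTER_CUBIC))
t=read_camera("side");cv2.imwrite("pics/s2.png",cv2.resize(t["pixels"][170:310,230:370],None,fx=4,fy=4,interpolation=cv2.INTER_CUBIC))
E
```

```text
2.6 [0.49016459 0.04812031 0.09114545]
```

View pics/t2.png

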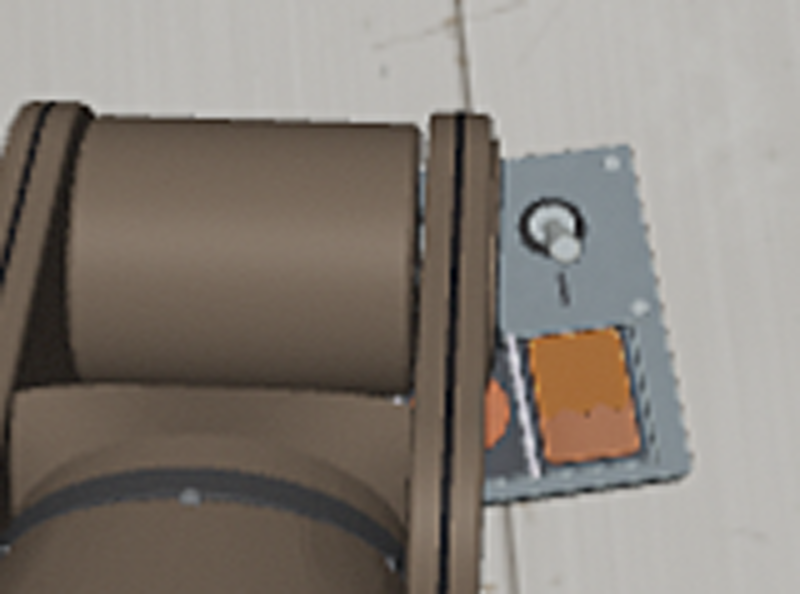

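View pics/s2.png

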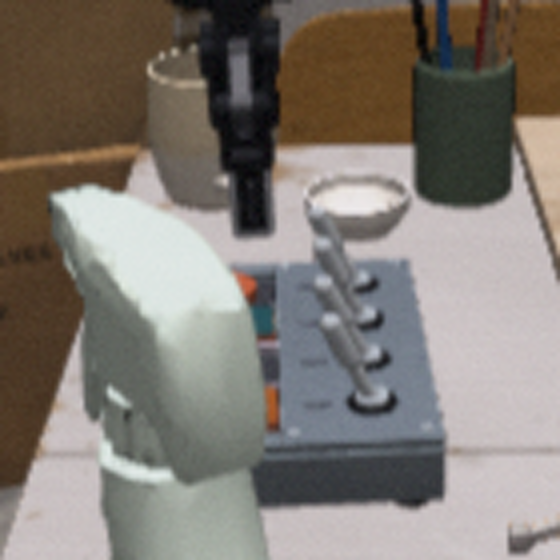

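The side view shows the shut fingers at about (255,232), on the bay side and clear of all the levers. I'll lower and start pushing toggle 2.

>>> jog_arm:
  targets: "-1 -5 -20 0 0 0 -1;0 0 -5 0 0 0 -1;0 0 0 0 0 0 -1;10 0 0 0 0 0 -1;10 0 0 0 0 0 -1;0 0 0 0 0 0 -1"

```text
time: 3.2
eef_pos: [0.5182, 0.0442, 0.0797]
tcp_rot: [-0.037, 0.999, -0.002, 0.024]
contact_force: [-0.9, -0.0, 0.9]
opening: -0.003
```

>>> jog_arm:
  targets: "3 0 -8 0 0 0 -1;4 0 -6 0 0 0 -1;5 0 -3 0 0 0 -1;5 0 0 0 0 0 -1;0 0 0 0 0 0 -1"

```text
time: 3.62
eef_pos: [0.5368, 0.0448, 0.0633]
tcp_rot: [-0.037, 0.999, -0.002, 0.023]
contact_force: [-1.0, -0.1, 0.4]
opening: -0.005
```

>>> jog_arm:
  targets: "4 0 0 0 0 0 -1;3 0 0 0 0 0 -1;0 0 0 0 0 0 -1"

```text
time: 3.87
eef_pos: [0.5402, 0.0453, 0.0612]
tcp_rot: [-0.038, 0.999, -0.001, 0.017]
contact_force: [-1.2, -0.6, 1.4]
opening: 0.003
```

```bash
python3 - <<'E'
from plant import *
import cv2
t=read_camera("side");cv2.imwrite("pics/s3.png",cv2.resize(t["pixels"][170:310,230:370],None,fx=4,fy=4,interpolation=cv2.INTER_CUBIC))
print(get_state()["eef_pos"],get_state()["contact_force"])
E
```

```text
[0.54041685 0.04523019 0.06111882] [-3.7962507   0.64935975  0.25494102]
```

View pics/s3.png

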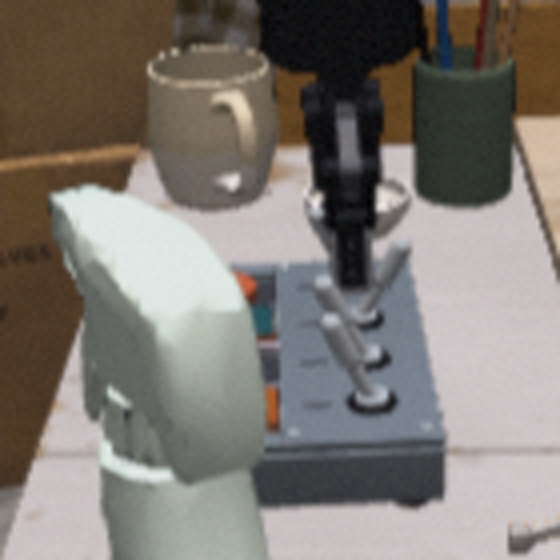

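Toggle 2 now leans away, with its tip at (400,252). I'll push on to the stop.

>>> jog_arm:
  targets: "4 -1 1 0 0 0 -1;4 0 1 0 0 0 -1;0 0 0 0 0 0 -1"

```text
time: 4.17
eef_pos: [0.5399, 0.0454, 0.0608]
tcp_rot: [-0.039, 0.999, 0.001, 0.004]
contact_force: [-0.2, -0.3, 0.7]
opening: -0.004
```

>>> jog_arm:
  targets: "8 -1 2 0 0 0 -1;8 0 0 0 0 0 -1"

```text
time: 4.33
eef_pos: [0.5409, 0.0456, 0.0597]
tcp_rot: [-0.04, 0.999, 0.002, -0.018]
contact_force: [-30.3, -3.5, 30.9]
opening: 0.003
```

It's firmly at the stop, with 30 N of reaction. I'll back off, lift, and move to toggle 4.

>>> jog_arm:
  targets: "-15 0 2 0 0 0 -1;-25 0 5 0 0 0 -1;-15 0 25 0 0 0 -1;0 0 35 0 0 0 -1;0 0 30 0 0 0 -1;0 -20 5 0 0 0 -1;0 -35 0 0 0 0 -1;0 -30 0 0 0 0 -1;0 0 0 0 0 0 -1"

```text
time: 5.08
eef_pos: [0.492, -0.0434, 0.1711]
tcp_rot: [-0.042, 0.999, -0.002, -0.005]
contact_force: [-0.1, -0.1, -0.2]
opening: -0.002
```

```bash
python3 - <<'E'
from plant import *
import cv2
t=read_camera("side");cv2.imwrite("pics/s4.png",cv2.resize(t["pixels"][170:310,230:370],None,fx=4,fy=4,interpolation=cv2.INTER_CUBIC))
print(get_state()["eef_pos"],get_state()["contact_force"])
E
```

```text
[ 0.49196412 -0.04185939  0.17111331] [-0.00796076  0.72629199  0.31732329]
```

View pics/s4.png

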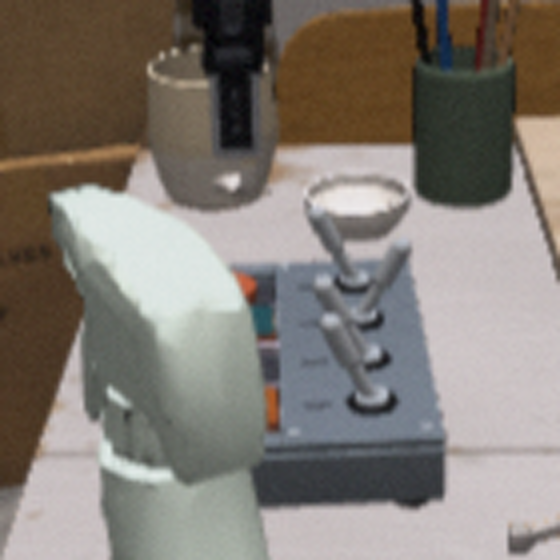

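Toggle 2 is on and 1, 3 and 4 are untouched. I'll descend at toggle 4.

>>> jog_arm:
  targets: "1 -2 -30 0 0 0 -1;0 0 -35 0 0 0 -1;0 0 -30 0 0 0 -1;0 0 -10 0 0 0 -1;0 0 0 0 0 0 -1"

```text
time: 5.55
eef_pos: [0.4996, -0.0434, 0.0673]
tcp_rot: [-0.041, 0.999, -0.003, 0.005]
contact_force: [0.9, 1.7, -0.0]
opening: 0.001
```

>>> jog_arm:
  targets: "10 0 0 0 0 0 -1;10 0 0 0 0 0 -1;10 0 -1 0 0 0 -1;8 0 -1 0 0 0 -1;5 0 0 0 0 0 -1;0 0 0 0 0 0 -1"

```text
time: 6.05
eef_pos: [0.5484, -0.0411, 0.0687]
tcp_rot: [-0.042, 0.999, -0.003, 0.006]
contact_force: [-1.5, 0.2, 0.3]
opening: 0.003
```

>>> jog_arm:
  targets: "6 -1 0 0 0 0 -1;8 0 0 0 0 0 -1"

```text
time: 6.22
eef_pos: [0.5502, -0.0409, 0.0678]
tcp_rot: [-0.045, 0.999, -0.001, -0.015]
contact_force: [-33.1, -4.1, 27.0]
opening: 0.001
```

The stop is reached, again with about 33 N. I'll back off and retreat so the cameras can see.

>>> jog_arm:
  targets: "-15 0 2 0 0 0 -1;-25 0 5 0 0 0 -1;-15 0 25 0 0 0 -1;0 0 35 0 0 0 -1;0 0 30 0 0 0 -1;0 30 20 0 0 0 -1;0 40 5 0 0 0 -1;0 40 0 0 0 0 -1;0 40 0 0 0 0 -1;0 40 0 0 0 0 -1"

```text
time: 7.05
eef_pos: [0.4995, 0.1489, 0.2047]
tcp_rot: [-0.037, 0.999, -0.002, -0.001]
contact_force: [1.3, 0.6, -0.0]
opening: 0.0
```

>>> jog_arm:
  targets: "-6 40 0 0 0 0 -1;-6 40 0 0 0 0 -1;-6 30 0 0 0 0 -1;0 0 0 0 0 0 -1;0 0 0 0 0 0 -1"

```text
time: 7.47
eef_pos: [0.4838, 0.2721, 0.2113]
tcp_rot: [-0.041, 0.999, 0.002, 0.009]
contact_force: [0.2, -0.4, -0.0]
opening: 0.003
```

```bash
python3 - <<'E'
from plant import *
import cv2
t=read_camera("side");a=cv2.resize(t["pixels"][190:310,260:370],None,fx=3.6,fy=3.6,interpolation=cv2.INTER_CUBIC)
t=read_camera("top");b=cv2.resize(t["pixels"][210:330,245:365],None,fx=3.3,fy=3.6,interpolation=cv2.INTER_CUBIC)
cv2.imwrite("pics/f.png",cv2.hconcat([a,b]))
print([(r["uv"],r["p"]) for r in mark_of("tile_a_center",t)])
print(get_state()["eef_pos"],get_state()["contact_force"],get_state()["dq"].round(3),get_state()["time"])
E
```

```text
[([290.3, 285.8], 0.97), ([398.6, 267.3], 0.82)]
[0.48403434 0.26986957 0.21084607] [0.27008588 0.53833473 0.23117689] [-0.02  -0.     0.009 -0.003  0.004  0.001] 7.6167
```

View pics/f.png

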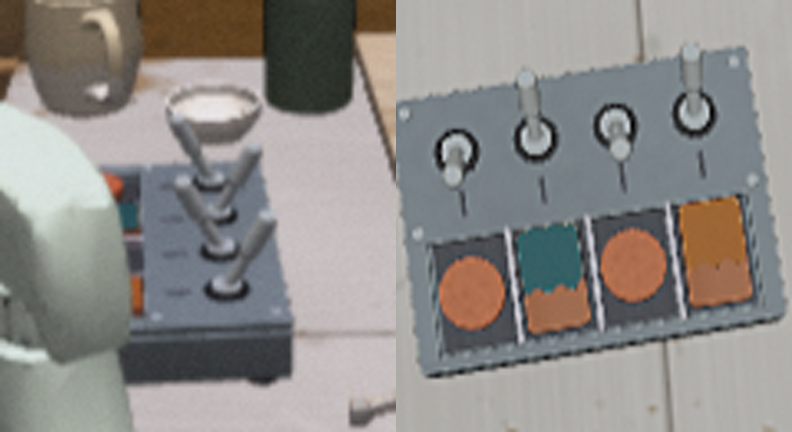

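Toggles 2 and 4 lean fully away and 1 and 3 are still off. The tiles haven't moved and the arm is clear, so I'll hand in.

```bash
python3 -c "
from plant import *
print(sign_off())"
```

```text
the job is handed in; nothing more can be done
None
```

I switched on toggles 2 and 4, whose bays hold the teal and the brown tile, and handed the job in at about 7.6 s. With the fingers shut, I pushed each lever until it met its stop, where the force rose to about 30–33 N in x.

- **Toggles:** the last top and side pictures show levers 2 and 4 leaning fully away from the bays. Levers 1 and 3 still lean to the bays as they did at the start.
- **Tiles:** both tiles look unmoved in their bays. The yellow look-alike was not touched.
- **Arm:** it is clear of the warmer, with the contact force near zero.
- **Checks:** the warmer's position from the top camera fits the side view to about 2–3 mm. The network's mark for the teal tile sits about 3–4 px from its first reading. I put that down to network scatter, because the pictures show no shift. No check failed.

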